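# Fold the retaining panel over the objectives, then shut the lens case

### The arm

A 6-joint arm with a two-finger parallel gripper is mounted at the origin on the work surface. World frame = base frame: x ahead of the robot, y to its left, z up, the work surface at z = 0. Lengths are in m, angles in rad, forces in N, time in s.
With the tool pointing down it reaches from about 0.275 to 0.85 m from the base axis. Payload 5.2 kg.
Tool frame: the origin (TCP) lies midway between the tips of the shut fingers; the grasp point (between the pads) lies 19 mm behind it; z points along the fingers, x is the direction in which the jaws open and shut, and the axes are right-handed (so a half turn about z gives the same grasp; the last joint's range is limited). The gripper opens to 85 mm and grips with 20 to 120 N. Pads are 22 mm wide; open, the fingers measure 114 mm over their backs; the gripper's body (76 mm by 85 mm) begins 54 mm behind the grasp point. The pads swing forward as they close: fully open they stand 13 mm farther back than shut.
Start: joints at [-1.352, 0.259, 1.535, -0, 1.348, -0.203], TCP at [0.225, -0.502, 0.231] pointing down, gripper open.
Joint ranges: [-3.14, 3.14], [-0.91, 2.08], [0.19, 2.58], [-1.22, 4.36], [0.22, 2.71], [-3.12, 3.12]. Speed limits (rad/s): [2.57, 2.57, 3.14, 3.14, 3.14, 3.14].

### API

Orientations are given as [roll, pitch, yaw] about the fixed x, y, z axes, in that order (R = Rz(yaw) Ry(pitch) Rx(roll)).
In Python, from cell import robot gives the robot as it stands. The module is installed in compiled form; this text tells all that it offers.
- The arm moves only by the tool send_rows, never from a script. Its argument "plan" is a list of rows, each an object of numbers: "dx", "dy", "dz": the shift along the tool's x, y, z in m; "ax", "ay", "az": the turn, a rotation vector about the tool's x, y, z in degrees; "jaw": the closure, from -1 (fully open) to 1 (shut). In form: [{"dx": .., "dy": .., "dz": .., "ax": .., "ay": .., "az": .., "jaw": ..}, ...]. A call has 1 to 10 rows; each row is the pose to reach, as a shift and turn from the pose commanded when the call began, along the tool's axes at that moment; what a row does not reach only later rows make up. A row lasts 1/12 s, in which the tool goes at most 41.7 mm and 7.16 degrees, less where a joint would pass 70% of its speed; a pose out of reach is approached as far as the arm can. A call with a gripper value outside its range is refused whole. The fingers move at their own pace and stop on an object; "grip_force" is the grip in N (left out, the last holds). Time passes only in rows, so rows that repeat a pose let the fingers close. It gives the time, the measured TCP pose, the force and the opening at its end, in the units of the state.
- robot.read_state(): the state, without advancing time (a new reading comes with each control period).
- robot.get_image(name): name is "side" or "top" or "wrist"; returns a dict with "color" (384x512x3 uint8, blue, green, red), "mtx" (3x3 intrinsics, pixels), "extrinsics" (4x4, takes a point from camera to world coordinates). Camera axes: x right, y down, z forward; pixel columns grow to the right and rows downward; lengths in m; the calibration is good to about 2 mm. The wrist camera is an equidistant fisheye: a pixel r from the principal point sees the ray r / f radians off the axis. A picture is of the moment at which its call begins. There is no depth.
- robot.close_job(): hands the job in, once; it reports no verdict.
The state is a dict: "time": time; "joints": joint angles; "qd": joint speeds; "joint_torque": joint torques, N m; "position": TCP position; "tcp_rot": TCP orientation; "contact_force": force on the tool from outside, world axes, zero at the start; "torque": the same for the moment, N m; "grip_width": opening from 0.0 (shut) to 1.0 (fully open).
Only numpy, scipy, OpenCV 4.12 (cv2) and the standard library are available. Lean on these libraries where they do the work, as an engineer would, in place of code of your own. Each camera call takes 0.05 s, during which the arm holds its last target. There are 200 camera calls.

### The job

Put the microscope objectives away: gently push the upright retaining panel of the open lens case all the way down over the lenses, and only then push the case's hinged cover fully shut over it, without slamming. Use the fingertips or the outside of the fingers only: nothing is to be picked up, the lenses stay in their foam wells, and everything standing around the case stays where it is.

Things in the scene. Friction and masses are not known exactly. Their poses are not given: they have to be found in the camera images.
- case: Grey plastic lens case, an open tub fixed to the bench, 170 mm (its x) by 160 mm (its y) by 65 mm high, walls 6 mm, black foam inside. Origin: centre of its underside, on the bench. Its x axis points from the near wall (towards the robot, turned up to 0.6 rad) to the far wall where the cover is hinged; z up.
- flap (a joint): Angle of the retaining panel, rad: 0 = folded flat over the lenses (its top face 57 mm above the bench, 8 mm below the case rim), 1.57 = upright, 1.8 = stop, leaning out towards the robot. Starts about upright, 1.45 to 1.72. From there the free edge swings away from the robot and down. The hinge is stiff (0.075 Nm, about 1 N at the free edge): the panel stays where it is left.
- cover (a joint): Angle of the case's cover, rad: 0 = shut on the rim (its outer face then 73.5 mm above the bench), 1.57 = upright, 1.95 = stop, leaning away from the robot. Starts open, 1.55 to 1.85; the free edge swings over towards the robot and down. The hinge is stiff (0.27 Nm, 1 to 3 N at the free edge): the cover stays where it is left. It strikes the panel if that still stands.
- flap_hinge (a point): Middle of the panel's hinge line, on its under face; the line runs along case y at case x = -75 mm, 52 mm above the bench. The panel is a bare aluminium plate, 105 mm long from this hinge, 140 mm wide, 5 mm thick, 90 g; its face turned to the robot when upright becomes the top face.
- flap_edge (a point): Middle of the panel's free edge.
- cover_hinge (a point): Middle of the cover's hinge line, on its inner face; the line runs along case y at case x = +85 mm, 65.5 mm above the bench. The cover is a grey plastic plate 174 mm long from this hinge, 164 mm wide, 8 mm thick, 220 g; its outer face looks away from the robot when upright and becomes the top face.
- cover_edge (a point): Middle of the cover's free edge.
- cap: Black lens cap, 26 mm across, 10 mm high, loose in the case's small far compartment. Origin: its underside. Leave in the case.
- oil: Amber oil bottle, 40 mm across, 85 mm high, standing beside the case. Origin: its underside. Leave alone.
- jar: Glass jar with lid, 52 mm across, 70 mm high, standing beside the case. Origin: its underside. Leave alone.
- beaker: Open glass beaker, 64 mm across, 80 mm high, standing behind the case (135 mm beyond its origin along case x), partly below the open cover's edge. Origin: its underside. Leave alone.
- wash: White plastic bottle, 64 mm across, 160 mm high, to the left of the case. Origin: its underside. Leave alone.
- slides: Low white box of slides with a grey lid, 70 x 100 x 32 mm, on the bench between robot and case. Origin: its underside. Leave alone.
- spare: Spare steel objective standing on end between robot and case, 26 mm across, 45 mm high. Origin: its underside. Leave alone.
- brush: Flat brush with a wooden handle, 150 mm long, lying on the bench to the right of the case. Leave alone.
- lens0: Steel objective, 48 mm long and 26 mm across, lying along case x in one of the three foam wells (45 mm apart across case y; which is which varies), its top 42 mm above the bench. Origin: under its middle. Stays in its well.
- lens1: Steel objective, 44 mm long and 26 mm across, lying along case x in one of the three foam wells (45 mm apart across case y; which is which varies), its top 42 mm above the bench. Origin: under its middle. Stays in its well.
- lens2: Steel objective, 38 mm long and 26 mm across, lying along case x in one of the three foam wells (45 mm apart across case y; which is which varies), its top 42 mm above the bench. Origin: under its middle. Stays in its well.

How it is judged:
On the way, in this order (a step that is already met when the one before it is completed fails the run):
1. the panel is folded flat over the lenses (within 0.08 rad) while the cover still stands open (value of joint flap below 0.08 rad and value of joint cover above 1.2 rad), for 0.2 s.
2. the cover is shut (within 0.05 rad) over the folded panel (value of joint cover below 0.05 rad and value of joint flap below 0.08 rad), for 0.2 s.
At the end, for the whole second after the job is handed in: The panel lies folded (joint under 0.08 rad) and the cover is shut over it and at rest (joint under 0.05 rad, 9 mm at its free edge); the lenses, the cap and all the things around the case are within 30 mm of where they started (all of step 2 and velocity of joint cover between -0.05 and 0.05 rad/s and distance of each of lens0, lens1, lens2, cap, oil, jar, beaker, wash, slides, spare, brush from where it was at the start of the episode below 0.03 m); the robot touches nothing.
It fails at once if the cover is brought down (below 0.9 rad) while the panel is not folded (above 0.3 rad) (value of joint cover below 0.9 rad and value of joint flap above 0.3 rad).
It fails at once if a lens or the cap is lifted or shifted by more than 30 mm (distance of any of lens0, lens1, lens2, cap from where it was at the start of the episode above 0.03 m).
It fails at once if a thing standing around the case is lifted or shifted by more than 30 mm (distance of any of oil, jar, beaker, wash, slides, spare, brush from where it was at the start of the episode above 0.03 m).
It fails at once if the panel or the cover is flung or slammed (panel faster than 6 rad/s, cover faster than 4 rad/s) (velocity of joint flap below -6 rad/s or velocity of joint cover below -4 rad/s).
It fails at once if the panel, cover or case is pressed with more than 100 N (not gently) (contact force between case and the fingers above 100 N).
It also fails if it takes over 54 s, if anything falls off the work surface, if the arm or the gripper's body presses on something with over 40 N, if the wrist force passes 120 N, or if a joint passes its speed limit or range.

## Working session

There is one attempt and no reset: what is moved stays moved. The work goes in short steps, Python scripts to look and compute and a tool call to move; the robot and the scene stay as the last step left them, time stands still between calls to the robot, and variables do not carry over. Pictures are saved under pics/ and viewed, about 8 in all and at most 12, crops included, and the job is handed in when it is done.

Besides the shell and the picture viewer there is one more tool, called as name([rows], argument=value, ...), one row to a line, values as JSON. send_rows: Moves the arm, as the interface text tells. Its arguments: {"type":"object","properties":{"plan":{"type":"array"},"grip_force":{"type":"number"}},"required":["plan"]}

```bash
mkdir -p pics; cat > h.py <<'E'
import numpy as np, cv2
from cell import robot
def snap(n,f):
    d=robot.get_image(n); cv2.imwrite('pics/'+f+'.png',d['color']); np.savez('pics/'+f+'.npz',K=d['mtx'],E=d['extrinsics']); return d
def ray(f,u,v):
    z=np.load('pics/'+f+'.npz'); d=z['E'][:3,:3]@np.linalg.inv(z['K'])@np.array([u,v,1.]); return z['E'][:3,3],d/np.linalg.norm(d)
def onz(f,u,v,h):
    o,d=ray(f,u,v); return o+d*(h-o[2])/d[2]
def tri(f,p,g,q):
    o1,d1=ray(f,*p);o2,d2=ray(g,*q); t=np.linalg.lstsq(np.c_[d1,-d2],o2-o1,rcond=None)[0]
    a=o1+t[0]*d1;b=o2+t[1]*d2; return (a+b)/2,np.linalg.norm(a-b)
E
python3 - <<'E'
from h import *
a=snap('side','s0');b=snap('top','t0')
for f in('s0','t0'):
    z=np.load('pics/'+f+'.npz');print(z['K'].round(1).tolist(),z['E'].round(3).tolist())
cv2.imwrite('pics/side0.png',cv2.resize(a['color'],(800,600)));cv2.imwrite('pics/top0.png',cv2.resize(b['color'],(800,600)))
print(robot.read_state())
E
```

```text
[[400.7, 0.0, 257.8], [0.0, 400.7, 187.5], [0.0, 0.0, 1.0]] [[0.998, -0.051, 0.036, 0.495], [-0.06, -0.619, 0.783, -0.877], [-0.018, -0.784, -0.62, 0.815], [0.0, 0.0, 0.0, 1.0]]
[[377.3, 0.0, 261.5], [0.0, 377.3, 192.8], [0.0, 0.0, 1.0]] [[-0.026, -0.989, 0.142, 0.409], [-0.999, 0.029, 0.02, 0.077], [-0.024, -0.142, -0.99, 0.961], [0.0, 0.0, 0.0, 1.0]]
{'time': 0.1, 'joints': array([-1.35178129e+00,  2.59283377e-01,  1.53596853e+00, -2.46440679e-05,
        1.34796374e+00, -2.02825083e-01]), 'qd': array([-5.05208619e-04, -1.07853068e-03, -3.05504679e-03, -9.66654343e-04,
       -2.95335314e-05, -3.99498703e-04]), 'joint_torque': array([ 2.77640851e-03, -4.46973395e+01, -2.91244859e+01, -7.60212765e-05,
        6.44705389e-03,  3.24500661e-05]), 'position': array([ 0.22509091, -0.5013269 ,  0.23055272]), 'tcp_rot': array([-3.14128926e+00,  1.59455888e-03, -1.14895050e+00]), 'contact_force': array([0.48952448, 0.52968103, 0.64866734]), 'torque': array([-0.01741076, -0.01069151,  0.0116431 ]), 'grip_width': 1.001011843418919}
```

View pics/side0.png

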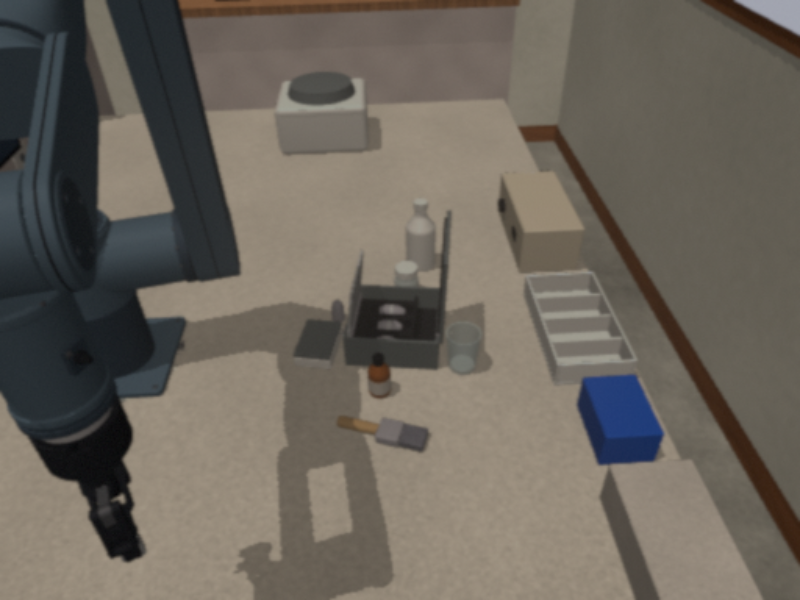

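View pics/top0.png

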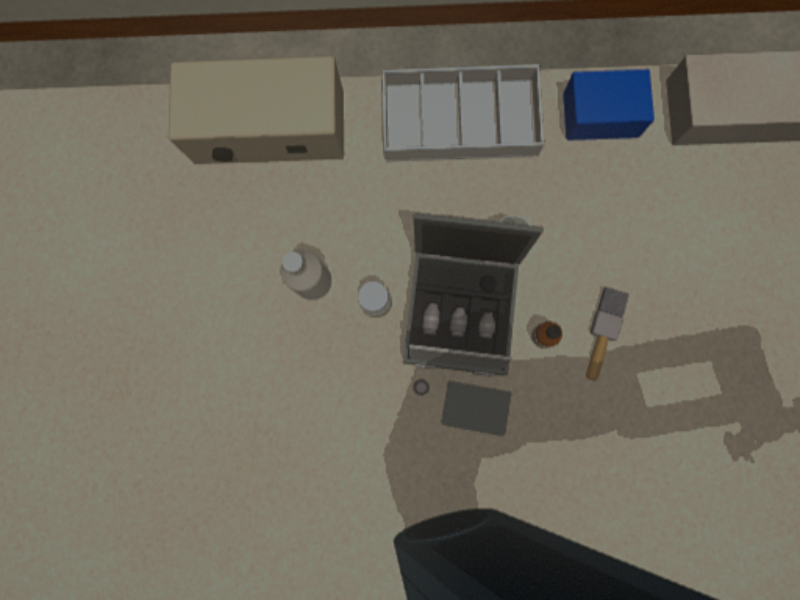

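The side view shows the case around (395,330), the upright panel at (355,290), the open cover at (447,250) and the beaker at (463,347). In the top view the case spans about (405–520, 215–372), with the slides at (477,408) and the spare at (421,387). I'll enlarge both to read the corners.

```bash
python3 - <<'E'
import cv2,numpy as np
a=cv2.imread('pics/t0.png')[125:255,225:375];b=cv2.imread('pics/s0.png')[125:255,190:340]
f=lambda x:cv2.resize(cv2.convertScaleAbs(x,alpha=1.6),None,fx=5.3,fy=4.6,interpolation=cv2.INTER_CUBIC)
for n,x in(('tc',a),('sc',b)):
    y=cv2.convertScaleAbs(cv2.resize(x,(750,650)[:2] if 0 else (690,598),interpolation=cv2.INTER_CUBIC),alpha=1.7)
    cv2.imwrite(f'pics/{n}.png',y)
E
```

```text
(no output)
```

View pics/tc.png

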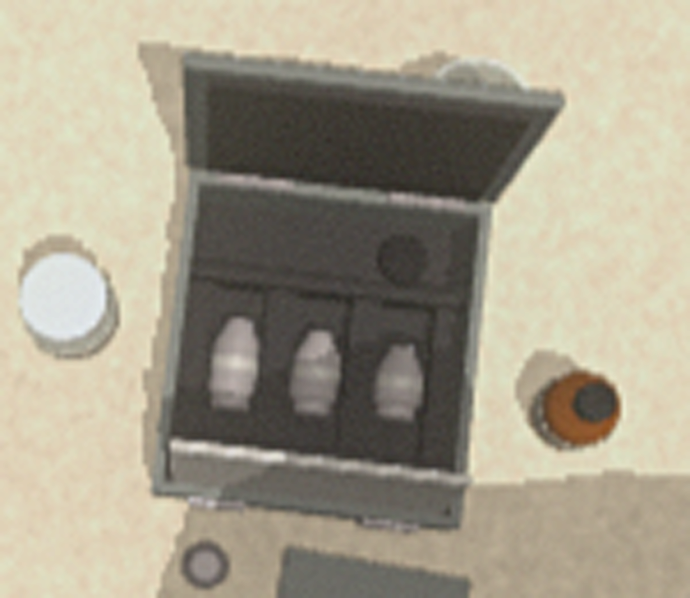

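View pics/sc.png

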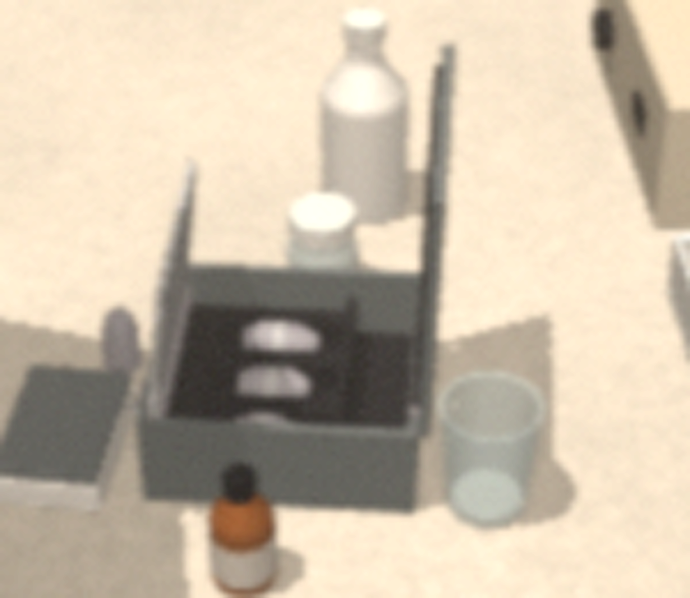

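The top crop shows rim corners NL(155,492), NR(460,526), FL(198,183), FR(488,205). It also has panel edge ends (170,445) and (468,478), and cover edge ends (185,57) and (563,97). The side crop shows the panel's far top corner at (191,165) and the cover's far top corner at (448,47).

```bash
cat > fr.py <<'E'
from h import *
T=lambda u,v:(225+u/4.6,125+v/4.6)
S=lambda u,v:(190+u/4.6,125+v/4.6)
E
python3 - <<'E'
from fr import *
P=[onz('t0',*T(*p),.065) for p in((155,492),(460,526),(198,183),(488,205))]
print(np.round(P,4)); NL,NR,FL,FR=P
n=np.linalg.norm; print('w',n(NL-NR),n(FL-FR),'l',n(NL-FL),n(NR-FR))
ex=((FL-NL)+(FR-NR));ex/=n(ex);yaw=np.arctan2(ex[1],ex[0]);ey=(NL-NR);ey/=n(ey);print('yaw',yaw,'from y',np.arctan2(-ey[0],ey[1]))
c=np.mean(P,0);c[2]=0;print('c',c)
yaw=(yaw+np.arctan2(-ey[0],ey[1]))/2;R=np.array([[np.cos(yaw),-np.sin(yaw),0],[np.sin(yaw),np.cos(yaw),0],[0,0,1]])
loc=lambda p:(R.T@(p-c)).round(4)
for nm,t,s in(('panelL',(170,445),(191,165)),('coverL',(185,57),(448,47))):
    p,e=tri('t0',T(*t),'s0',S(*s));print(nm,p.round(4),loc(p),'gap',round(e,4))
# single-view: angle so that edge ray meets plane y-local const
for nm,t,yl,hx,hz in(('panelL',(170,445),.07,-.075,.052),('panelR',(468,478),-.07,-.075,.052),('coverL',(185,57),.082,.085,.0655),('coverR',(563,97),-.082,.085,.0655)):
    o,d=ray('t0',*T(*t));o=R.T@(o-c);d=R.T@d;q=o+d*(yl-o[1])/d[1];print(nm,q.round(4),'len',np.hypot(q[0]-hx,q[2]-hz),'ang',np.arctan2(q[2]-hz,(q[0]-hx)*(1 if hx<0 else -1)))
    k=np.array([0,.105,.174][2 if hx>0 else 1])
for nm,p,h,w in(('oilcap',(597,402),.085,'t'),('jar',(65,295),.07,'t'),('spare',(205,562),.045,'t'),('beaker',(483,75),.08,'t')):
    q=onz('t0',*T(*p),h);print(nm,q.round(3),loc(q))
for nm,p,h in(('wash',(292/1.5625,262/1.5625),.16),('sl1',(447/1.5625,383/1.5625),.032),('sl2',(510/1.5625,390/1.5625),.032),('sl3',(505/1.5625,434/1.5625),.032),('sl4',(443/1.5625,424/1.5625),.032)):
    q=onz('t0',*p,h);print(nm,q.round(3),loc(q))
E
```

```text
[[ 0.4451  0.1039  0.065 ]
 [ 0.4236 -0.0513  0.065 ]
 [ 0.6064  0.0772  0.065 ]
 [ 0.5899 -0.0743  0.065 ]]
w 0.1567126744473237 0.1523469170949369 l 0.16356956071577006 0.16790274860441182
yaw -0.15051459538769443 from y -0.13763696173712173
c [0.51622674 0.01386907 0.        ]
panelL [0.4639 0.0938 0.1498] [-0.0633  0.0716  0.1498] gap 0.0011
coverL [0.6246 0.0811 0.2356] [0.0976 0.0821 0.2356] gap 0.0001
panelL [-0.067   0.07    0.1997] len 0.1478745242555634 ang 1.5163402597821738
panelR [-0.0619 -0.07    0.1328] len 0.08184847117874645 ang 1.4099706540387809
coverL [0.0969 0.082  0.2378] len 0.17267259447778388 ang 1.639673698675999
coverR [ 0.1003 -0.082   0.2271] len 0.16230969367198286 ang 1.6654923849683032
oilcap [ 0.483 -0.12   0.085] [-0.0134 -0.1374  0.085 ]
jar [0.548 0.148 0.07 ] [0.0122 0.1373 0.07  ]
spare [0.409 0.079 0.045] [-0.1157  0.0494  0.045 ]
beaker [ 0.656 -0.073  0.08 ] [ 0.1506 -0.0657  0.08  ]
wash [0.585 0.254 0.16 ] [0.0333 0.2472 0.16  ]
sl1 [0.413 0.039 0.032] [-0.1061  0.01    0.032 ]
sl2 [ 0.399 -0.058  0.032] [-0.1053 -0.0881  0.032 ]
sl3 [ 0.333 -0.047  0.032] [-0.1728 -0.0867  0.032 ]
sl4 [0.35  0.047 0.032] [-0.1691  0.0094  0.032 ]
```

Estimates: case centre (0.516, 0.014), yaw about −0.144, panel about 1.46 rad, cover about 1.65 rad. Sizes agree with the spec within a few mm. Next I move in front of the panel with the jaws shut and the tool yawed so its y axis points along −case x.

send_rows([
  {"dx": -0.42,"dy": -0.367,"dz": 0,"az": 32.4,"jaw": 1},
  {"dx": -0.42,"dy": -0.367,"dz": 0,"az": 32.4,"jaw": 1},
  {"dx": -0.42,"dy": -0.367,"dz": 0,"az": 32.4,"jaw": 1},
  {"dx": -0.42,"dy": -0.367,"dz": 0,"az": 32.4,"jaw": 1},
  {"dx": -0.42,"dy": -0.367,"dz": 0,"az": 32.4,"jaw": 1},
  {"dx": -0.42,"dy": -0.367,"dz": 0,"az": 32.4,"jaw": 1},
  {"dx": -0.42,"dy": -0.367,"dz": 0,"az": 32.4,"jaw": 1},
  {"dx": -0.42,"dy": -0.367,"dz": 0,"az": 32.4,"jaw": 1},
  {"dx": -0.42,"dy": -0.367,"dz": 0,"az": 32.4,"jaw": 1},
  {"dx": -0.42,"dy": -0.367,"dz": 0,"az": 32.4,"jaw": 1},
])

```text
validation failed for argument at $.pl...
```

send_rows([
  {"dx": -0.42,"dy": -0.367,"dz": 0,"ax": 0,"ay": 0,"az": 32.4,"jaw": 1},
  {"dx": -0.42,"dy": -0.367,"dz": 0,"ax": 0,"ay": 0,"az": 32.4,"jaw": 1},
  {"dx": -0.42,"dy": -0.367,"dz": 0,"ax": 0,"ay": 0,"az": 32.4,"jaw": 1},
  {"dx": -0.42,"dy": -0.367,"dz": 0,"ax": 0,"ay": 0,"az": 32.4,"jaw": 1},
  {"dx": -0.42,"dy": -0.367,"dz": 0,"ax": 0,"ay": 0,"az": 32.4,"jaw": 1},
  {"dx": -0.42,"dy": -0.367,"dz": 0,"ax": 0,"ay": 0,"az": 32.4,"jaw": 1},
  {"dx": -0.42,"dy": -0.367,"dz": 0,"ax": 0,"ay": 0,"az": 32.4,"jaw": 1},
  {"dx": -0.42,"dy": -0.367,"dz": 0,"ax": 0,"ay": 0,"az": 32.4,"jaw": 1},
  {"dx": -0.42,"dy": -0.367,"dz": 0,"ax": 0,"ay": 0,"az": 32.4,"jaw": 1},
  {"dx": -0.42,"dy": -0.367,"dz": 0,"ax": 0,"ay": 0,"az": 32.4,"jaw": 1},
])

```text
time: 0.93
position: [0.3465, -0.1017, 0.2312]
tcp_rot: [-3.141, 0.0, -1.715]
contact_force: [1.2, -0.1, -0.6]
grip_width: -0.001
```

send_rows([
  {"dx": -0.04,"dy": -0.006,"dz": 0,"ax": 0,"ay": 0,"az": 0,"jaw": 1},
  {"dx": -0.08,"dy": -0.012,"dz": 0,"ax": 0,"ay": 0,"az": 0,"jaw": 1},
  {"dx": -0.12,"dy": -0.018,"dz": 0,"ax": 0,"ay": 0,"az": 0,"jaw": 1},
  {"dx": -0.135,"dy": -0.02,"dz": 0.02,"ax": 0,"ay": 0,"az": 0,"jaw": 1},
  {"dx": -0.135,"dy": -0.02,"dz": 0.05,"ax": 0,"ay": 0,"az": 0,"jaw": 1},
  {"dx": -0.135,"dy": -0.02,"dz": 0.08,"ax": 0,"ay": 0,"az": 0,"jaw": 1},
  {"dx": -0.135,"dy": -0.02,"dz": 0.1,"ax": 0,"ay": 0,"az": 0,"jaw": 1},
  {"dx": -0.135,"dy": -0.02,"dz": 0.1,"ax": 0,"ay": 0,"az": 0,"jaw": 1},
])

```text
time: 1.6
position: [0.3824, 0.0281, 0.1277]
tcp_rot: [3.133, 0.001, -1.714]
contact_force: [-1.0, -0.0, -0.4]
grip_width: 0.001
```

```bash
python3 - <<'E'
from h import *
a=snap('side','s1')
cv2.imwrite('pics/s1c.png',cv2.convertScaleAbs(cv2.resize(a['color'][90:260,180:350],(700,700)[:2] if 0 else (600,600),interpolation=cv2.INTER_CUBIC),alpha=1.6))
s=robot.read_state();print(s['position'],s['contact_force'],s['time'])
E
```

```text
[0.38391587 0.02757941 0.12971901] [0.24811181 0.01908924 0.17511557] 1.65
```

View pics/s1c.png

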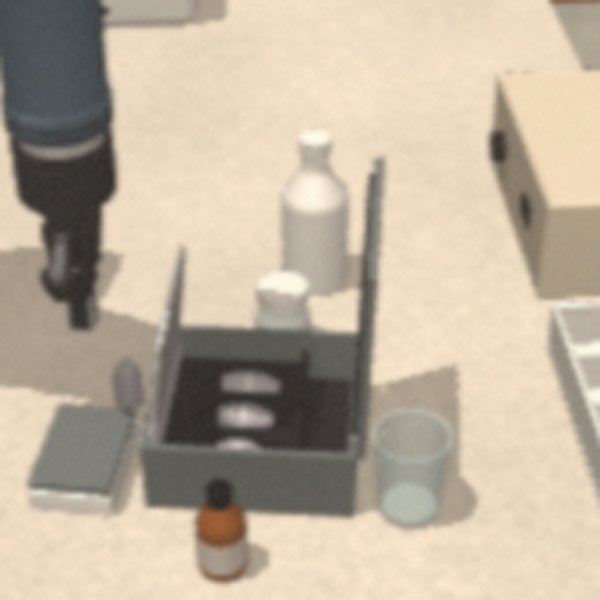

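Fingertips at (82,325), clear of the panel. Now I push it over along its arc.

send_rows([
  {"dx": 0,"dy": -0.02,"dz": -0.007,"ax": 0,"ay": 0,"az": 0,"jaw": 1},
  {"dx": 0,"dy": -0.035,"dz": -0.007,"ax": 0,"ay": 0,"az": 0,"jaw": 1},
  {"dx": 0,"dy": -0.046,"dz": -0.007,"ax": 0,"ay": 0,"az": 0,"jaw": 1},
  {"dx": 0,"dy": -0.056,"dz": -0.007,"ax": 0,"ay": 0,"az": 0,"jaw": 1},
  {"dx": 0,"dy": -0.065,"dz": -0.005,"ax": 0,"ay": 0,"az": 0,"jaw": 1},
  {"dx": 0,"dy": -0.073,"dz": -0.003,"ax": 0,"ay": 0,"az": 0,"jaw": 1},
  {"dx": 0,"dy": -0.081,"dz": 0,"ax": 0,"ay": 0,"az": 0,"jaw": 1},
  {"dx": 0,"dy": -0.089,"dz": 0.004,"ax": 0,"ay": 0,"az": 0,"jaw": 1},
  {"dx": 0,"dy": -0.096,"dz": 0.0085,"ax": 0,"ay": 0,"az": 0,"jaw": 1},
  {"dx": 0,"dy": -0.103,"dz": 0.0135,"ax": 0,"ay": 0,"az": 0,"jaw": 1},
])

```text
time: 2.48
position: [0.4884, 0.0122, 0.1173]
tcp_rot: [3.141, -0.0, -1.714]
contact_force: [-0.2, -0.5, 0.8]
grip_width: 0.001
```

send_rows([
  {"dx": 0,"dy": -0.006,"dz": 0.006,"ax": 0,"ay": 0,"az": 0,"jaw": 1},
  {"dx": 0,"dy": -0.012,"dz": 0.0125,"ax": 0,"ay": 0,"az": 0,"jaw": 1},
  {"dx": 0,"dy": -0.0165,"dz": 0.0195,"ax": 0,"ay": 0,"az": 0,"jaw": 1},
  {"dx": 0,"dy": -0.021,"dz": 0.027,"ax": 0,"ay": 0,"az": 0,"jaw": 1},
  {"dx": 0,"dy": -0.024,"dz": 0.0345,"ax": 0,"ay": 0,"az": 0,"jaw": 1},
  {"dx": 0,"dy": -0.0265,"dz": 0.0425,"ax": 0,"ay": 0,"az": 0,"jaw": 1},
  {"dx": 0,"dy": -0.0285,"dz": 0.049,"ax": 0,"ay": 0,"az": 0,"jaw": 1},
  {"dx": 0,"dy": -0.0295,"dz": 0.054,"ax": 0,"ay": 0,"az": 0,"jaw": 1},
  {"dx": 0,"dy": -0.0295,"dz": 0.057,"ax": 0,"ay": 0,"az": 0,"jaw": 1},
  {"dx": 0,"dy": -0.0295,"dz": 0.058,"ax": 0,"ay": 0,"az": 0,"jaw": 1},
])

```text
time: 3.32
position: [0.5165, 0.0082, 0.0591]
tcp_rot: [3.14, 0.0, -1.714]
contact_force: [-0.2, 0.5, -0.9]
grip_width: 0.005
```

send_rows([
  {"dx": 0,"dy": 0,"dz": 0.001,"ax": 0,"ay": 0,"az": 0,"jaw": 1},
  {"dx": 0,"dy": 0,"dz": 0.002,"ax": 0,"ay": 0,"az": 0,"jaw": 1},
  {"dx": 0,"dy": 0,"dz": 0.003,"ax": 0,"ay": 0,"az": 0,"jaw": 1},
  {"dx": 0,"dy": 0,"dz": 0.003,"ax": 0,"ay": 0,"az": 0,"jaw": 1},
])

```text
time: 3.65
position: [0.517, 0.008, 0.0571]
tcp_rot: [-3.141, -0.0, -1.714]
contact_force: [-0.3, -0.0, 0.5]
grip_width: 0.0
```

send_rows([
  {"dx": 0,"dy": 0,"dz": 0.001,"ax": 0,"ay": 0,"az": 0,"jaw": 1},
  {"dx": 0,"dy": 0,"dz": 0.002,"ax": 0,"ay": 0,"az": 0,"jaw": 1},
  {"dx": 0,"dy": 0,"dz": 0.002,"ax": 0,"ay": 0,"az": 0,"jaw": 1},
])

```text
time: 3.9
position: [0.5171, 0.008, 0.0568]
tcp_rot: [-3.141, -0.0, -1.714]
contact_force: [-5.3, 1.0, 16.7]
grip_width: -0.0
```

The panel bottomed at z=0.0568 with 17 N, which matches the specified 57 mm. I rise, look, then go over the cover.

send_rows([
  {"dx": 0,"dy": 0,"dz": -0.02,"ax": 0,"ay": 0,"az": 0,"jaw": 1},
  {"dx": 0,"dy": 0,"dz": -0.055,"ax": 0,"ay": 0,"az": 0,"jaw": 1},
  {"dx": 0,"dy": 0,"dz": -0.09,"ax": 0,"ay": 0,"az": 0,"jaw": 1},
  {"dx": 0,"dy": 0,"dz": -0.125,"ax": 0,"ay": 0,"az": 0,"jaw": 1},
  {"dx": 0,"dy": 0,"dz": -0.16,"ax": 0,"ay": 0,"az": 0,"jaw": 1},
  {"dx": 0,"dy": 0,"dz": -0.195,"ax": 0,"ay": 0,"az": 0,"jaw": 1},
  {"dx": 0,"dy": 0,"dz": -0.23,"ax": 0,"ay": 0,"az": 0,"jaw": 1},
  {"dx": 0,"dy": 0,"dz": -0.25,"ax": 0,"ay": 0,"az": 0,"jaw": 1},
  {"dx": 0,"dy": 0,"dz": -0.25,"ax": 0,"ay": 0,"az": 0,"jaw": 1},
])

```text
time: 4.65
position: [0.5193, 0.0076, 0.3106]
tcp_rot: [-3.131, -0.001, -1.714]
contact_force: [0.8, -0.3, 0.1]
grip_width: -0.002
```

```bash
python3 - <<'E'
from h import *
a=snap('side','s2')
cv2.imwrite('pics/s2c.png',cv2.convertScaleAbs(cv2.resize(a['color'][90:260,180:350],(600,600),interpolation=cv2.INTER_CUBIC),alpha=1.6))
s=robot.read_state();print(s['position'],s['contact_force'],s['time'],s['joints'])
E
```

```text
[0.51823613 0.0078137  0.30766991] [ 0.52814233 -0.27403721 -0.80915552] 4.7 [-2.00354801e-01  1.55996938e-01  1.47982524e+00 -1.35305956e-05
  1.49956169e+00  1.51406288e+00]
```

View pics/s2c.png

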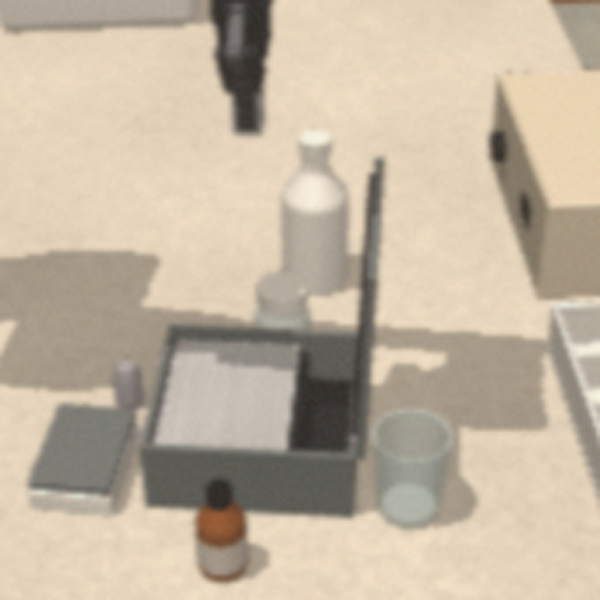

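The panel lies flat in the case (160–300, 345–450) and the cover is still upright (370,300). Now I pass over the cover and drop behind it.

send_rows([
  {"dx": 0,"dy": -0.035,"dz": 0,"ax": 0,"ay": 0,"az": 0,"jaw": 1},
  {"dx": 0,"dy": -0.07,"dz": 0,"ax": 0,"ay": 0,"az": 0,"jaw": 1},
  {"dx": 0,"dy": -0.105,"dz": 0,"ax": 0,"ay": 0,"az": 0,"jaw": 1},
  {"dx": 0,"dy": -0.135,"dz": 0,"ax": 0,"ay": 0,"az": 0,"jaw": 1},
  {"dx": 0,"dy": -0.15,"dz": 0,"ax": 0,"ay": 0,"az": 0,"jaw": 1},
  {"dx": 0,"dy": -0.15,"dz": 0.01,"ax": 0,"ay": 0,"az": 0,"jaw": 1},
  {"dx": 0,"dy": -0.15,"dz": 0.035,"ax": 0,"ay": 0,"az": 0,"jaw": 1},
  {"dx": 0,"dy": -0.15,"dz": 0.065,"ax": 0,"ay": 0,"az": 0,"jaw": 1},
  {"dx": 0,"dy": -0.15,"dz": 0.09,"ax": 0,"ay": 0,"az": 0,"jaw": 1},
  {"dx": 0,"dy": -0.15,"dz": 0.1,"ax": 0,"ay": 0,"az": 0,"jaw": 1},
])

```text
time: 5.53
position: [0.6616, -0.0127, 0.1986]
tcp_rot: [3.132, 0.0, -1.714]
contact_force: [-0.1, 0.5, 0.3]
grip_width: 0.002
```

send_rows([
  {"dx": 0,"dy": 0.014,"dz": 0.002,"ax": 0,"ay": 0,"az": 0,"jaw": 1},
  {"dx": 0,"dy": 0.029,"dz": 0.003,"ax": 0,"ay": 0,"az": 0,"jaw": 1},
  {"dx": 0,"dy": 0.044,"dz": 0.004,"ax": 0,"ay": 0,"az": 0,"jaw": 1},
  {"dx": 0,"dy": 0.056,"dz": 0.0045,"ax": 0,"ay": 0,"az": 0,"jaw": 1},
  {"dx": 0,"dy": 0.068,"dz": 0.005,"ax": 0,"ay": 0,"az": 0,"jaw": 1},
  {"dx": 0,"dy": 0.0815,"dz": 0.0075,"ax": 0,"ay": 0,"az": 0,"jaw": 1},
  {"dx": 0,"dy": 0.0945,"dz": 0.011,"ax": 0,"ay": 0,"az": 0,"jaw": 1},
  {"dx": 0,"dy": 0.107,"dz": 0.0155,"ax": 0,"ay": 0,"az": 0,"jaw": 1},
  {"dx": 0,"dy": 0.119,"dz": 0.0215,"ax": 0,"ay": 0,"az": 0,"jaw": 1},
  {"dx": 0,"dy": 0.1305,"dz": 0.029,"ax": 0,"ay": 0,"az": 0,"jaw": 1},
])

```text
time: 6.37
position: [0.5356, 0.0055, 0.1763]
tcp_rot: [-3.14, 0.0, -1.714]
contact_force: [0.6, 0.9, 1.9]
grip_width: 0.003
```

send_rows([
  {"dx": 0,"dy": 0.011,"dz": 0.0083,"ax": 0,"ay": 0,"az": 0,"jaw": 1},
  {"dx": 0,"dy": 0.0205,"dz": 0.0176,"ax": 0,"ay": 0,"az": 0,"jaw": 1},
  {"dx": 0,"dy": 0.0293,"dz": 0.028,"ax": 0,"ay": 0,"az": 0,"jaw": 1},
  {"dx": 0,"dy": 0.037,"dz": 0.039,"ax": 0,"ay": 0,"az": 0,"jaw": 1},
  {"dx": 0,"dy": 0.0435,"dz": 0.0505,"ax": 0,"ay": 0,"az": 0,"jaw": 1},
  {"dx": 0,"dy": 0.049,"dz": 0.063,"ax": 0,"ay": 0,"az": 0,"jaw": 1},
  {"dx": 0,"dy": 0.053,"dz": 0.075,"ax": 0,"ay": 0,"az": 0,"jaw": 1},
  {"dx": 0,"dy": 0.0545,"dz": 0.0825,"ax": 0,"ay": 0,"az": 0,"jaw": 1},
  {"dx": 0,"dy": 0.056,"dz": 0.089,"ax": 0,"ay": 0,"az": 0,"jaw": 1},
  {"dx": 0,"dy": 0.0565,"dz": 0.0945,"ax": 0,"ay": 0,"az": 0,"jaw": 1},
])

```text
time: 7.2
position: [0.4798, 0.0135, 0.0809]
tcp_rot: [3.141, 0.0, -1.714]
contact_force: [-0.5, -0.3, 0.7]
grip_width: -0.003
```

send_rows([
  {"dx": 0,"dy": 0,"dz": 0.003,"ax": 0,"ay": 0,"az": 0,"jaw": 1},
  {"dx": 0,"dy": 0,"dz": 0.006,"ax": 0,"ay": 0,"az": 0,"jaw": 1},
  {"dx": 0,"dy": 0,"dz": 0.008,"ax": 0,"ay": 0,"az": 0,"jaw": 1},
  {"dx": 0,"dy": 0,"dz": 0.009,"ax": 0,"ay": 0,"az": 0,"jaw": 1},
  {"dx": 0,"dy": 0,"dz": 0.009,"ax": 0,"ay": 0,"az": 0,"jaw": 1},
])

```text
time: 7.62
position: [0.4807, 0.0133, 0.0735]
tcp_rot: [-3.141, -0.0, -1.714]
contact_force: [-4.7, 1.0, 10.4]
grip_width: 0.0
```

It bottomed at 73.5 mm, as specified. I hold briefly with a slightly firmer press, then lift off and check.

send_rows([
  {"dx": 0,"dy": 0,"dz": 0.001,"ax": 0,"ay": 0,"az": 0,"jaw": 1},
  {"dx": 0,"dy": 0,"dz": 0.001,"ax": 0,"ay": 0,"az": 0,"jaw": 1},
  {"dx": 0,"dy": 0,"dz": 0.001,"ax": 0,"ay": 0,"az": 0,"jaw": 1},
  {"dx": 0,"dy": 0,"dz": -0.01,"ax": 0,"ay": 0,"az": 0,"jaw": 1},
  {"dx": 0,"dy": 0,"dz": -0.04,"ax": 0,"ay": 0,"az": 0,"jaw": 1},
  {"dx": 0,"dy": 0,"dz": -0.08,"ax": 0,"ay": 0,"az": 0,"jaw": 1},
  {"dx": 0,"dy": 0,"dz": -0.12,"ax": 0,"ay": 0,"az": 0,"jaw": 1},
  {"dx": 0,"dy": 0,"dz": -0.16,"ax": 0,"ay": 0,"az": 0,"jaw": 1},
  {"dx": 0,"dy": 0,"dz": -0.18,"ax": 0,"ay": 0,"az": 0,"jaw": 1},
  {"dx": 0,"dy": 0,"dz": -0.18,"ax": 0,"ay": 0,"az": 0,"jaw": 1},
])

```text
time: 8.45
position: [0.4836, 0.0127, 0.2583]
tcp_rot: [-3.13, -0.001, -1.714]
contact_force: [0.8, -0.1, 0.6]
grip_width: 0.001
```

```bash
python3 - <<'E'
from h import *
a=snap('side','s3')
cv2.imwrite('pics/s3c.png',cv2.convertScaleAbs(cv2.resize(a['color'][110:290,180:360],(600,600),interpolation=cv2.INTER_CUBIC),alpha=1.6))
s=robot.read_state();print(s['position'],s['contact_force'],s['time'])
# displacement check: masked phase correlation of patches side 0 vs 3 (near things)
b=cv2.imread('pics/s0.png')
for n,(x0,y0,x1,y1) in dict(oil=(232,222,253,256),beaker=(284,203,312,240),wash=(258,125,282,172),brush=(212,262,278,290),slides=(186,202,220,236)).items():
    t=b[y0:y1,x0:x1];w=a['color'][y0-12:y1+12,x0-12:x1+12]
    r=cv2.minMaxLoc(cv2.matchTemplate(w,t,cv2.TM_CCOEFF_NORMED));print(n,round(r[1],2),(r[3][0]-12,r[3][1]-12))
E
```

```text
[0.48227924 0.01298014 0.25534833] [-0.83748651  0.1997887  -0.65097719] 8.5
oil 0.99 (0, 0)
beaker 0.71 (-1, 0)
wash 0.9 (0, 0)
brush 0.74 (0, 0)
slides 0.88 (1, 0)
```

View pics/s3c.png

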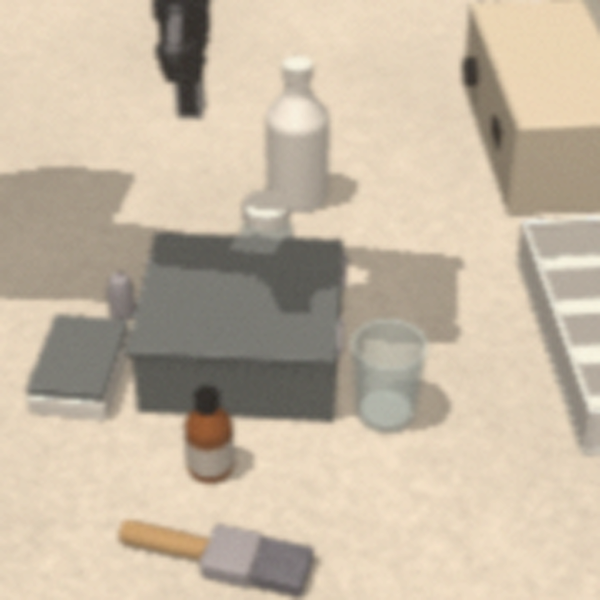

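The cover lies shut on the case (135–345, 235–415), the fingers are clear at (190,110), and the surrounding things stand where they were. I'm handing the job in.

```bash
python3 -c "
from cell import robot
print(robot.close_job())"
```

```text
the job is handed in; nothing more can be done
None
```

The panel is folded over the lenses and the cover is shut over it. I handed the job in at about 8.5 s of the 54 s allowed; no verdict was reported.

- **Panel:** I pushed it over with the shut fingertips at about 1.2 rad/s. It bottomed at 56.8 mm (57 mm specified), with about 17 N on the tool. The picture before closing showed it flat with the cover still upright.
- **Cover:** I went over it, dropped behind it and pushed it down at about 1.2 rad/s, slower at the end. It bottomed at 73.5 mm, as specified. I read about 10 N there and then pressed 1 mm further, which I did not read. The last picture shows it shut with the gripper about 18 cm above it.
- **Surroundings:** Comparing the side view before and after, the oil, wash, brush, beaker and slides moved by 1 pixel at most. The beaker (0.71) and brush (0.74) matched less well; light and shadow changes are the likely cause. The jar and spare I judged by eye only, and they look unmoved.
- **Not checked:** The lenses and cap are hidden under the closed cover, so I could not check them at the end. The tool touched only the panel and the cover.

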